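# Open the blade drawer by its hidden safety catch

## Robot

A 6-joint arm with a two-finger parallel gripper is mounted at the origin on the work surface. World frame = base frame: x ahead of the robot, y to its left, z up, the work surface at z = 0. Lengths are in mm, angles in rad, forces in N, time in s.
With the tool pointing down it reaches from about 275 to 750 mm from the base axis. Payload 10.2 kg.
Tool frame: the origin (TCP) lies on the front face of the gripper's body, between the roots of the fingers; the fingertips stand 73 mm ahead of it and the grasp point (between the pads) lies ctrl.grip_depth ahead of it (ctrl.grip_depth is the distance from the TCP to the grasp point, in mm); z points along the fingers, y is the direction in which the jaws open and shut (so a half turn about z gives the same grasp; the last joint's range is limited). The gripper opens to 85 mm and grips with 20 to 120 N. Pads are 22 mm wide; open, the fingers measure 114 mm over their backs; the gripper's body (76 mm by 85 mm) begins 54 mm behind the grasp point. The pads swing forward as they close: fully open they stand 13 mm farther back than shut.
Start: joints at [-1.374, 0.313, 1.498, -0, 1.331, -0.223], TCP at [213.967, -479.427, 303.894] pointing down, gripper open.
Joint ranges: [-2.94, 2.94], [-0.97, 2.17], [0.19, 2.56], [-1.23, 4.37], [0.02, 3.11], [-2.88, 2.88]. Speed limits (rad/s): [2.39, 2.39, 3.01, 3.14, 3.14, 3.14].

## Interface

Orientations are given as a unit quaternion [w, x, y, z].
In Python, from rig import readout, capture, ctrl, nets gives the robot as it stands. The module is installed in compiled form; this text tells all that it offers.
- The arm moves only by the tool apply_moves, never from a script. Its argument "targets" is a list of rows, each a list of 4 numbers: the shift along the tool's x, y, z in cm, then the turn about the tool's z in degrees. A call has 1 to 8 rows; each row shifts and turns the commanded pose from where the row before left it, along the tool's axes as they then stand; what a row does not reach is not made up. A row lasts 1/10 s, in which the tool goes at most 50 mm and 8.59 degrees, less where a joint would pass 70% of its speed; a pose out of reach is approached as far as the arm can. A call with a gripper value outside its range is refused whole. "grip" is the finger opening in cm, from 0 to 8.54, set as the call begins (left out, the last holds). The fingers move at their own pace and stop on an object; "force" is the grip in N (left out, the last holds). Time passes only in rows, so rows that do not move let the fingers close. It gives the time, the measured TCP pose, the force and the opening at its end, in the units of the state.
- readout.sense(): the state, without advancing time (a new reading comes with each control period).
- capture(name): name is "scene" or "top"; returns a dict with "img" (400x640x3 uint8, red, green, blue), "fov_y" (degrees; the focal length in pixels is half the picture's height over the tangent of half this angle, whatever the lens; pixels are square), "cx", "cy" (the principal point, pixels), "D" ([k1, k2, p1, p2, k3] as OpenCV has them; the pictures are not rectified), "eye" and "rotation" of the camera in the world. Camera axes: x right, y down, z forward; pixel columns grow to the right and rows downward; lengths in mm; the calibration is good to about 2 mm. A picture is of the moment at which its call begins. There is no depth.
- ctrl.finish_job(): hands the job in, once; it reports no verdict.
Trained networks look in the newest picture that a camera, given by its name, has taken for a name from the list of things; names that differ only in an ending like _2 or _b are one class to them, and where a whole thing is asked for, a point or a joint stands for the part that bears it (a point fixed in the world has none). Each returns a list of dicts, best first, with "score" (0 to 1); they miss things now and then, are a little off and sometimes report something else, mostly with a low value. They report only what shows in the picture. A call takes as long as a camera call.
- nets.boxes_of(camera, target): "location" ([column, row] as shares, 0 to 1, of the picture: columns of its width, rows of its height, amid what is visible of it).
The state is a dict: "time_s": time; "joints": joint angles; "dq": joint speeds; "tau": joint torques, N m; "eef_pos": TCP position; "ee_rot": TCP orientation; "force": force on the tool from outside, world axes, zero at the start; "wrist_torque": the same for the moment, N m; "grip_width": opening from 0.0 (shut) to 1.0 (fully open).
Only numpy, scipy, OpenCV 4.12 (cv2) and the standard library are available. Lean on these libraries where they do the work, as an engineer would, in place of code of your own. Each camera call takes 0.05 s, during which the arm holds its last target.

## Task

The drawer of the low grey parts case on the model bench is locked by a child-safety catch, hidden somewhere under the plain black rubber strip that lies in the channel along the top of the case. Find it by feel: shut fingers slid along the strip with gentle pressure drop into a concealed recess, where pressing on down works the catch and the drawer springs ajar; then draw the drawer by its handle fully out to its stop and let go. Never press hard on the case, and leave the jars and tools around it where they are.

Things in the scene. Friction and masses are not known exactly. Their poses are not given: they have to be found in the camera images.
- case: Low grey parts case fixed on the bench, 200 mm deep (own x), 420 wide (own y), 76 tall; origin at the centre of its underside, z up, drawer front towards its -x. A channel, own y -90 to +90 mm, own x -83 to -27 mm, runs along the front of its top, floored by a black rubber strip. Rear deck and end blocks rise 10 mm above the strip, the front lip 6 mm. More than 30 N against it is too hard.
- channel_mid (a point): Middle of the channel, on top of the unpressed rubber strip, 66 mm above the bench; axes of the case (y along the channel, x from front lip to rear wall). The strip is on springs: it gives 1 mm per 4 N and stops hard after 2.5 mm. Says nothing of where the recess lies.
- channel_right (a point): The channel's -y end, on top of the strip, mid-width. Somewhere between the two ends, not to be seen, is the recess: a 50 mm long stretch of strip, full width, is a loose flap level with the rest. It sinks under 1 to 2 N for 12 mm, so that shut fingers drop in between upright walls. Its middle lies 35 mm or more from either end.
- channel_left (a point): The channel's +y end, on top of the strip, mid-width; axes of the case.
- catch (a joint): Travel in m of the hidden catch, under the sunken flap at the recess's bottom: 0 at rest, 0.007 fully down; it springs back. Fingers standing in the recess press it straight down: it starts at 6 N and is fully down at 13 N; the drawer is let go at about 4 mm (about 10 N; the strip has then also sunk its 2.5 mm).
- drawer (a joint): How far the drawer is out, m: 0 shut and locked (pulling is then useless), 0.07 at its stop; it travels towards the case's -x. Once let go it springs out about 25 mm by itself, then slides with 2 to 4 N and stays where it is left.
- drawer_handle (a point): Middle of the drawer's handle: a level round steel bar 10 mm thick, 110 mm long along the case's y, 42 mm above the bench, 40 mm of free space between it and the drawer's front, a round leg at each end. Moves with the drawer; axes of the case.
- paint_a: Bystander: small closed paint jar, 32 mm across, 55 mm tall, standing on the case's rear deck; origin at the centre of its foot
- paint_b: Bystander: squat closed paint jar, 36 mm across, 45 mm tall, standing on the right-hand (-y) end of the case; origin at the centre of its foot
- rinse_jar: Bystander: closed green glass jar, 76 mm across, 100 mm tall; origin at the centre of its foot
- model_car: Bystander: model car, 150 mm long, 80 mm wide, 53 mm tall, standing on its wheels, length along its own x; origin under its middle
- brush: Bystander: paint brush, 170 mm long, lying along its own x
- putty_tub: Bystander: closed tub, 56 mm across, 50 mm tall; origin at the centre of its foot

How it is judged:
By the outcome, as a careful person would: the job done as asked, in the order asked, and still so for the second after the job is handed in, with the robot touching nothing.
It also fails if it takes over 64 s, if anything falls off the work surface, if the arm or the gripper's body presses on something with over 40 N, if the wrist force passes 120 N, or if a joint passes its speed limit or range.

## Working session

There is one attempt and no reset: what is moved stays moved. The work goes in short steps, Python scripts to look and compute and a tool call to move; the robot and the scene stay as the last step left them, time stands still between calls to the robot, and variables do not carry over. Pictures are saved under pics/ and viewed, and the job is handed in when it is done.

Besides the shell and the picture viewer there is one more tool, called in YAML: its name, and indented under it one key for each argument. apply_moves: Moves the arm, as the interface text tells. Its arguments: {"type":"object","properties":{"targets":{"type":"array"},"grip":{"type":"number"},"force":{"type":"number"}},"required":["targets"]}

```bash
mkdir -p pics
cat > h.py <<'E'
import numpy as np, cv2
from rig import readout, capture, ctrl, nets
def cam(name,fn=None):
    c=capture(name)
    if fn: cv2.imwrite(f'pics/{fn}.png',c['img'][:,:,::-1])
    f=200/np.tan(np.radians(c['fov_y'])/2)
    c['K']=np.array([[f,0,c['cx']],[0,f,c['cy']],[0,0,1.]])
    return c
def pix2plane(c,uv,z):
    p=cv2.undistortPoints(np.array(uv,float).reshape(-1,1,2),c['K'],np.array(c['D'],float)).reshape(-1,2)
    R=np.array(c['rotation']);e=np.array(c['eye'])
    d=np.c_[p,np.ones(len(p))]@R.T
    return e+d*((z-e[2])/d[:,2])[:,None]
def proj(c,P):
    R=np.array(c['rotation']);e=np.array(c['eye'])
    q=(np.array(P,float).reshape(-1,3)-e)@R
    return cv2.projectPoints(q,np.zeros(3),np.zeros(3),c['K'],np.array(c['D'],float))[0].reshape(-1,2)
E
python3 - <<'E'
from h import *
s=readout.sense();print(s, ctrl.grip_depth)
for n in('scene','top'):
    c=cam(n,n+'0');print(n,c['eye'],c['rotation'],c['fov_y'],c['cx'],c['cy'],c['D'])
    for t in('case','drawer_handle','paint_a','rinse_jar','model_car','putty_tub','brush'):
        print(t,[(np.round(np.array(r['location'])*[640,400],1),round(r['score'],2)) for r in nets.boxes_of(n,t)[:3]])
E
```

```text
{'time_s': 0.0, 'joints': array([-1.37437504e+00,  3.13457942e-01,  1.49846229e+00, -4.11056105e-06,
        1.33100923e+00, -2.23432379e-01]), 'dq': array([-0.00147825,  0.0004221 ,  0.00211456,  0.00182765,  0.00033165,
       -0.0008162 ]), 'tau': array([ 3.70919706e-04, -4.12268472e+01, -2.59742385e+01, -1.42543554e-04,
        4.12996887e-03,  1.37951935e-05]), 'eef_pos': array([ 213.941927  , -479.24009986,  303.32146464]), 'ee_rot': array([-6.68368419e-04,  9.78045844e-01,  2.08388771e-01,  7.03089845e-06]), 'force': array([ 0.1733996 , -0.95428183, -0.20081046]), 'wrist_torque': array([ 0.01298549, -0.0189122 , -0.0116898 ]), 'grip_width': 1.001591164758289} 53.900000000000006
scene [1422.05268791 -183.23988076  713.32688546] [-0.35460322  0.68979115  0.55889103 -0.29340337] 56.351397539801056 319.99952770970435 205.32736147260027 [-0.04212151  0.          0.          0.          0.        ]
case [(array([348.2, 247.8]), 0.77), (array([450.7, 175.5]), 0.33)]
drawer_handle []
paint_a [(array([291.2, 245.7]), 0.64), (array([362.9, 236. ]), 0.51)]
rinse_jar [(array([464.6, 180.8
[... 237 characters left out ...]
57] [-0.04172469  0.71576085 -0.69550619  0.04708074] 53.25627138930643 318.80743679041956 203.80945488556236 [0.01175078 0.         0.         0.         0.        ]
case [(array([312.8, 178.7]), 0.64)]
drawer_handle [(array([312.6, 204. ]), 0.68), (array([304.1, 159.1]), 0.56), (array([189.9, 240.6]), 0.39)]
paint_a [(array([307.1, 157.2]), 0.6), (array([351.8, 165.6]), 0.52)]
rinse_jar [(array([191.9, 222.2]), 0.57), (array([353.5, 163.5]), 0.46), (array([186.9, 242.5]), 0.23)]
model_car [(array([449.4, 190.4]), 0.94), (array([312.8, 205.8]), 0.73), (array([355.7, 164.1]), 0.68)]
putty_tub [(array([187.5, 242.2]), 0.72), (array([311.2, 204.2]), 0.57)]
brush [(array([435.8, 243.1]), 0.89)]
```

```bash
cat >> h.py <<'E'
from scipy.spatial.transform import Rotation as Ro
def qR(q): return Ro.from_quat(np.r_[q[1:],q[0]]).as_matrix()
_c=cam
def cam(name,fn=None):
    c=_c(name,fn); c['rotation']=qR(np.array(c['rotation'])); return c
E
python3 - <<'E'
from h import *
c=cam('top')
im=c['img'][110:270,160:480]
cv2.imwrite('pics/top0z.png',cv2.resize(im[:,:,::-1],(800,400),interpolation=cv2.INTER_CUBIC))
E
```

```text
(no output)
```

View pics/scene0.png

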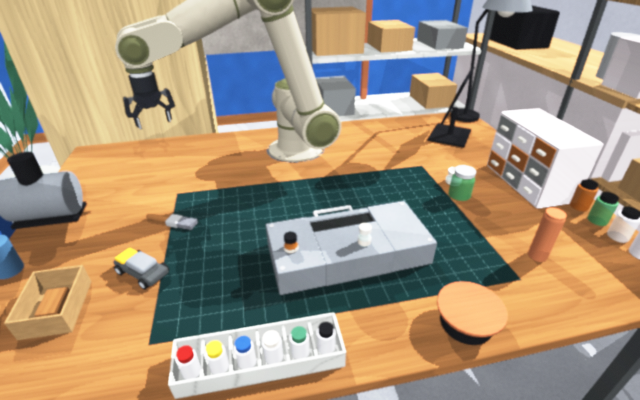

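View pics/top0z.png

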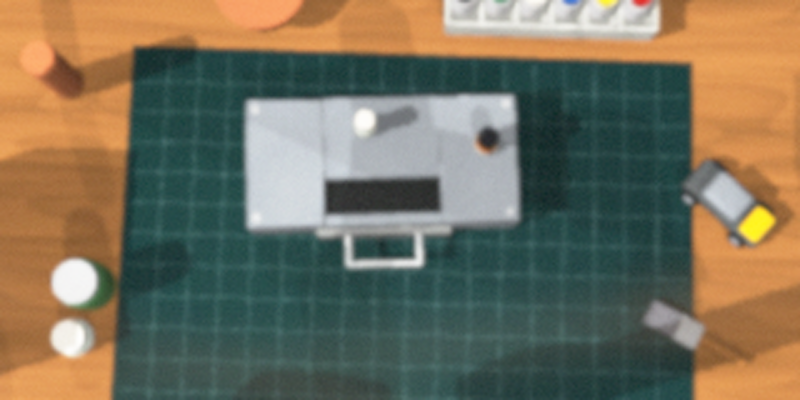

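View pics/top0.png

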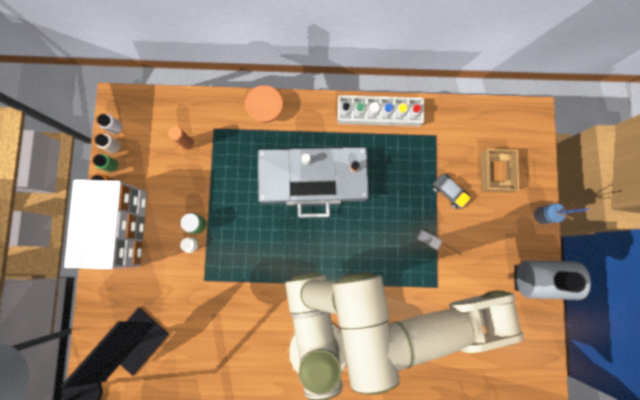

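Run:
```python
from h import *
c=cam('top'); im=c['img'][140:225,250:380]
cv2.imwrite('pics/tz.png',cv2.resize(im[:,:,::-1],None,fx=6,fy=6,interpolation=cv2.INTER_CUBIC))
c=cam('scene'); im=c['img'][195:295,260:440]
cv2.imwrite('pics/sz.png',cv2.resize(im[:,:,::-1],None,fx=4.4444,fy=4.4444,interpolation=cv2.INTER_CUBIC))
```

```text
(no output)
```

View pics/tz.png

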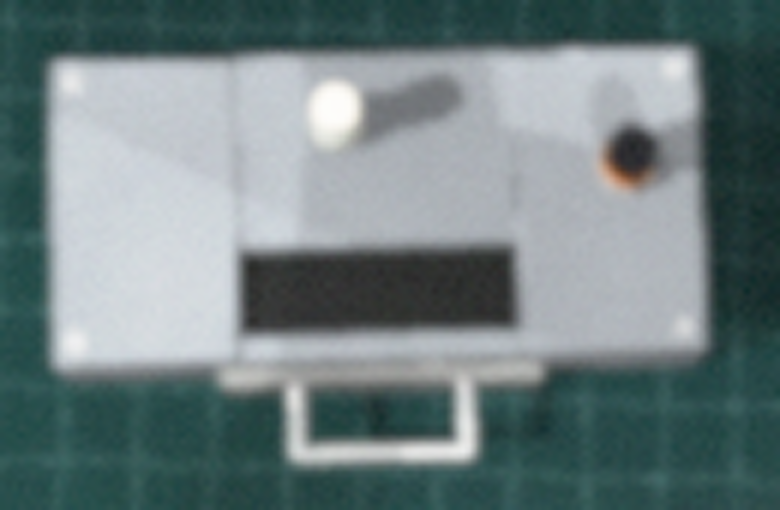

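View pics/sz.png

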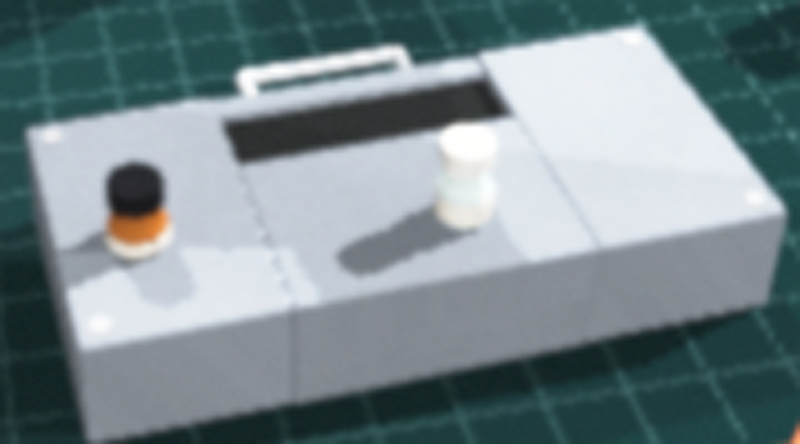

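Run:
```python
from h import *
from scipy.optimize import least_squares
t=cam('top');s=cam('scene')
T=[(100,210,76,50,60),(100,-210,76,695,47),(-100,-210,76,706,350),(-100,210,76,53,364),
(-27,90,66,243,252),(-27,-90,66,514,247),(-83,-90,66,515,326),(-83,90,66,242,330)]
S=[(-100,-210,76,28,130),(-100,210,76,640,27),(100,210,76,783,208),(100,-210,76,88,350),(100,-210,0,95,440),(100,210,0,765,303),(-27,-90,76,243,163)]
T=np.array(T,float);S=np.array(S,float)
ut=(T[:,3:]+.5)/6+[250,140]-.5; us=(S[:,3:]+.5)/4.4444+[260,195]-.5
def W(P,p):
    a=p[2];R=np.array([[np.cos(a),-np.sin(a),0],[np.sin(a),np.cos(a),0],[0,0,1]])
    return P@R.T+[p[0],p[1],0]
def rt(p): return (proj(t,W(T[:,:3],p))-ut).ravel()
def rs(p): return (proj(s,W(S[:,:3],p))-us).ravel()
for nm,f in(('both',lambda p:np.r_[rt(p),rs(p)]),('top',rt),('scene',rs)):
    r=least_squares(f,[500,0,0],x_scale=[1,1,.01],loss='soft_l1');print(nm,r.x,np.degrees(r.x[2]),np.round(r.fun,1).tolist())
p=least_squares(lambda p:np.r_[rt(p),rs(p)],[500,0,0],x_scale=[1,1,.01],loss='soft_l1').x
np.save('case.npy',p)
print(W(np.array([[-55,0,66],[-55,-90,66],[-55,90,66]]),p))
# handle
for c,n,uv in((t,'t',[(290,455),(470,455)]),):
    u=(np.array(uv)+.5)/6+[250,140]-.5
    print(pix2plane(c,u,42))
u=(np.array([(240,72),(405,50)])+.5)/4.4444+[260,195]-.5
print(pix2plane(s,u,45))
st=readout.sense();print(Ro.from_matrix(qR(st['ee_rot'])).as_matrix().round(3))
```

```text
both [6.76090296e+02 4.49559560e+01 5.87713486e-02] 3.36735022965251 [-0.5, 0.6, -0.3, -0.2, 0.2, -0.0, -0.4, 0.8, -0.9, 0.3, 0.2, -0.2, 0.6, 0.9, -0.4, 1.6, -0.4, -0.5, 0.5, -0.6, 1.9, 0.5, -1.6, 0.2, -0.9, 1.7, 1.1, 0.4, -0.5, 0.7]
top [6.77902895e+02 4.40950286e+01 5.09893639e-02] 2.921475349302475 [-0.0, -0.3, 0.1, -0.2, 0.3, -0.0, -0.3, -0.0, -0.7, -0.3, 0.4, -0.4, 0.6, 0.6, -0.4, 1.0]
scene [6.73998761e+02 4.57586132e+01 6.38197716e-02] 3.6566035627847633 [-0.3, -0.8, 0.2, -1.2, 1.8, -0.3, -1.0, -0.2, -0.4, 1.3, 1.0, -0.5, -0.3, 0.3]
[[621.18525608  41.72539235  66.        ]
 [626.47163297 -48.11921917  66.        ]
 [615.89887919 131.57000387  66.        ]]
[[516.5094266   95.81543968  42.        ]
 [519.90695888 -21.27008046  42.        ]]
[[517.22970119 -21.12805004  45.        ]
 [516.30704349  96.12776712  45.        ]]
[[ 0.913  0.408 -0.   ]
 [ 0.408 -0.913  0.   ]
 [ 0.    -0.    -1.   ]]
```

```bash
cat >> h.py <<'E'
CASE=np.array([677.0,44.5,np.radians(3.15)])
def own2w(x,y):
    a=CASE[2];return np.array([CASE[0]+x*np.cos(a)-y*np.sin(a),CASE[1]+x*np.sin(a)+y*np.cos(a)])
def w2own(P):
    a=CASE[2];d=np.array(P[:2])-CASE[:2];return np.array([d[0]*np.cos(a)+d[1]*np.sin(a),-d[0]*np.sin(a)+d[1]*np.cos(a)])
def st():
    s=readout.sense();R=qR(s['ee_rot']);a=np.arctan2(R[1,0],R[0,0])
    print('t',round(s['time_s'],2),'pos',s['eef_pos'].round(2),'own',w2own(s['eef_pos']).round(2),'tip',round(s['eef_pos'][2]-73,2),'F',s['force'].round(2),'grip',round(s['grip_width'],3),'yawerr(tool turn deg)',round(np.degrees(a-CASE[2]),2))
    return s,R
def delta(x,y,tipz):
    s,R=st();d=np.r_[own2w(x,y),tipz+73]-s['eef_pos'];print('tool cm',(R.T@d/10).round(2))
E
python3 -c "
from h import *
delta(-55,-72,170)
t=cam('top')
for z,u in((121,(352.9-.0,163.5)),(131,(305.5,158))): print(w2own(pix2plane(t,[u],z)[0]))
"
```

```text
t 1.05 pos [ 213.96 -479.42  303.89] own [-491.13 -497.69] tip 230.89 F [ 0.14 -0.58  0.04] grip 1.0 yawerr(tool turn deg) 20.9
tool cm [ 55.93 -24.21   6.09]
[  26.02117842 -154.31394825]
[49.17240013 23.6492911 ]
```

apply_moves:
  targets:
    - [3.5, -1.5, 0, 0]
    - [3.5, -1.5, 0, 0]
    - [3.5, -1.5, 0, 0]
    - [3.5, -1.5, 0, 0]
    - [3.5, -1.5, 0, 0]
    - [3.5, -1.5, 0, 0]
    - [3.5, -1.5, 0, 0]
    - [3.5, -1.5, 0, 0]
  grip: 0
  force: 25

```text
time_s: 1.9
eef_pos: [421.6, -254.4, 304.0]
ee_rot: [0.0, 0.978, 0.208, 0.0]
force: [0.0, -0.2, -0.2]
grip_width: -0.001
```

apply_moves:
  targets:
    - [3.5, -1.5, 0, 0]
    - [3.5, -1.5, 0, 0]
    - [3.5, -1.5, 0, 0]
    - [3.5, -1.5, 0, 0]
    - [3.5, -1.5, 0, 0]
    - [3.5, -1.5, 0, 0]
    - [3.0, -1.5, 0, 0]
    - [0, 0, 0, 0]

```text
time_s: 2.7
eef_pos: [598.6, -59.1, 303.3]
ee_rot: [-0.0, 0.978, 0.21, 0.0]
force: [0.6, 0.2, 0.3]
grip_width: 0.002
```

apply_moves:
  targets:
    - [0, 0, 0, 4.2]
    - [0, 0, 0, 4.2]
    - [0, 0, 0, 4.2]
    - [0, 0, 0, 4.2]
    - [0, 0, 0, 4.1]
    - [0, 0, 0, 0]
    - [0, 0, 0, 0]

```text
time_s: 3.4
eef_pos: [596.9, -62.4, 303.9]
ee_rot: [0.0, 1.0, 0.028, -0.0]
force: [-0.4, 0.5, -0.2]
grip_width: 0.001
```

```bash
python3 -c "
from h import *
delta(-55,-72,85)
"
```

```text
t 3.4 pos [596.94 -62.35 303.91] own [ -85.81 -102.29] tip 230.91 F [-0.42  0.54 -0.2 ] grip 0.001 yawerr(tool turn deg) 0.09
tool cm [ 3.09 -3.03 14.59]
```

apply_moves:
  targets:
    - [1.0, -1.0, 3, 0]
    - [1.0, -1.0, 3, 0]
    - [1.1, -1.0, 3, 0]
    - [0, 0, 3, 0]
    - [0, 0, 2, 0]
    - [0, 0, 0.6, 0]
    - [0, 0, 0, 0]
    - [0, 0, 0, 0]

```text
time_s: 4.2
eef_pos: [626.9, -30.6, 159.3]
ee_rot: [0.0, 1.0, 0.028, 0.001]
force: [-0.5, 0.1, 0.4]
grip_width: 0.001
```

```bash
python3 -c "
from h import *
c=cam('scene','s1'); delta(-55,-72,68)
im=c['img'][95:295,200:460]
cv2.imwrite('pics/s1z.png',cv2.resize(im[:,:,::-1],None,fx=3,fy=3,interpolation=cv2.INTER_CUBIC))
"
```

```text
t 4.25 pos [626.9  -30.61 159.42] own [-54.15 -72.25] tip 86.42 F [ 0.1  -0.48 -0.08] grip -0.0 yawerr(tool turn deg) 0.01
tool cm [-0.09 -0.03  1.84]
```

View pics/s1z.png

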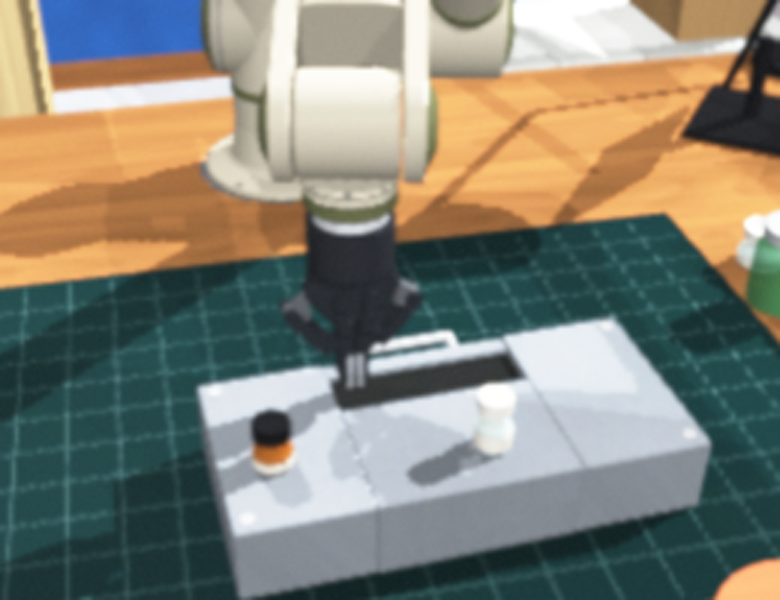

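apply_moves:
  targets:
    - [-0.1, 0, 0.8, 0]
    - [0, 0, 0.6, 0]
    - [0, 0, 0.2, 0]
    - [0, 0, 0, 0]
    - [0, 0, 0, 0]

```text
time_s: 4.75
eef_pos: [625.5, -30.4, 142.0]
ee_rot: [0.0, 1.0, 0.028, 0.0]
force: [0.2, -0.0, 1.4]
grip_width: 0.002
```

apply_moves:
  targets:
    - [0, 0, 0.1, 0]
    - [0, 0, 0.1, 0]
    - [0, 0, 0, 0]

```text
time_s: 5.05
eef_pos: [625.4, -30.4, 139.8]
ee_rot: [-0.0, 1.0, 0.028, -0.0]
force: [-0.1, -0.1, 0.2]
grip_width: 0.002
```

Tip is at about 66.8 mm. Continuing in small steps.

apply_moves:
  targets:
    - [0, 0, 0.1, 0]
    - [0, 0, 0, 0]

```text
time_s: 5.25
eef_pos: [625.4, -30.4, 138.8]
ee_rot: [-0.0, 1.0, 0.027, -0.0]
force: [-0.3, -0.3, 0.0]
grip_width: 0.003
```

apply_moves:
  targets:
    - [0, 0, 0.1, 0]
    - [0, 0, 0, 0]

```text
time_s: 5.45
eef_pos: [625.4, -30.4, 138.1]
ee_rot: [0.0, 1.0, 0.028, 0.0]
force: [-0.7, -0.7, 3.3]
grip_width: -0.003
```

apply_moves:
  targets:
    - [0, 0, 0.05, 0]
    - [0, 0, 0, 0]

```text
time_s: 5.65
eef_pos: [625.4, -30.4, 137.8]
ee_rot: [0.0, 1.0, 0.028, 0.0]
force: [-1.8, 0.4, 3.7]
grip_width: 0.0
```

apply_moves:
  targets:
    - [0, -0.2, 0, 0]
    - [0, -0.2, 0, 0]
    - [0, 0, 0, 0]

```text
time_s: 5.95
eef_pos: [625.5, -26.4, 137.8]
ee_rot: [0.0, 1.0, 0.028, 0.001]
force: [-0.0, -2.4, 5.1]
grip_width: -0.0
```

apply_moves:
  targets:
    - [0, -0.2, 0, 0]
    - [0, -0.2, 0, 0]
    - [0, 0, 0, 0]

```text
time_s: 6.25
eef_pos: [625.2, -22.5, 137.8]
ee_rot: [0.0, 1.0, 0.028, 0.001]
force: [0.9, -1.5, 4.9]
grip_width: 0.004
```

apply_moves:
  targets:
    - [0, -0.2, 0, 0]
    - [0, -0.2, 0, 0]
    - [0, -0.2, 0, 0]
    - [0, 0, 0, 0]

```text
time_s: 6.65
eef_pos: [624.9, -16.5, 137.8]
ee_rot: [0.0, 1.0, 0.028, 0.001]
force: [0.8, -1.7, 6.6]
grip_width: 0.001
```

apply_moves:
  targets:
    - [0, -0.2, 0, 0]
    - [0, -0.2, 0, 0]
    - [0, -0.2, 0, 0]
    - [0, 0, 0, 0]

```text
time_s: 7.05
eef_pos: [624.6, -10.5, 137.8]
ee_rot: [0.0, 1.0, 0.028, 0.001]
force: [0.8, -2.6, 5.8]
grip_width: -0.004
```

apply_moves:
  targets:
    - [0, -0.2, 0, 0]
    - [0, -0.2, 0, 0]
    - [0, -0.2, 0, 0]
    - [0, 0, 0, 0]

```text
time_s: 7.45
eef_pos: [624.3, -4.5, 137.8]
ee_rot: [0.0, 1.0, 0.028, 0.001]
force: [0.6, -1.9, 4.8]
grip_width: -0.002
```

apply_moves:
  targets:
    - [0, -0.2, 0, 0]
    - [0, -0.2, 0, 0]
    - [0, -0.2, 0, 0]
    - [0, 0, 0, 0]

```text
time_s: 7.85
eef_pos: [623.9, 1.5, 137.8]
ee_rot: [0.0, 1.0, 0.028, 0.001]
force: [1.1, -3.2, 5.1]
grip_width: -0.001
```

apply_moves:
  targets:
    - [0, -0.2, 0, 0]
    - [0, -0.2, 0, 0]
    - [0, -0.2, 0, 0]
    - [0, 0, 0, 0]

```text
time_s: 8.25
eef_pos: [623.6, 7.5, 137.8]
ee_rot: [0.0, 1.0, 0.028, 0.001]
force: [0.8, -1.9, 6.4]
grip_width: 0.003
```

apply_moves:
  targets:
    - [0, -0.2, 0, 0]
    - [0, -0.2, 0, 0]
    - [0, -0.2, 0, 0]
    - [0, 0, 0, 0]

```text
time_s: 8.65
eef_pos: [623.3, 13.5, 137.8]
ee_rot: [0.0, 1.0, 0.028, 0.001]
force: [0.3, -2.7, 6.5]
grip_width: 0.001
```

apply_moves:
  targets:
    - [0, -0.2, 0, 0]
    - [0, -0.2, 0, 0]
    - [0, -0.2, 0, 0]
    - [0, 0, 0, 0]

```text
time_s: 9.05
eef_pos: [623.0, 19.5, 137.8]
ee_rot: [0.0, 1.0, 0.028, 0.001]
force: [0.1, -3.3, 5.3]
grip_width: 0.001
```

apply_moves:
  targets:
    - [0, -0.2, 0, 0]
    - [0, -0.2, 0, 0]
    - [0, -0.2, 0, 0]
    - [0, 0, 0, 0]

```text
time_s: 9.45
eef_pos: [622.6, 25.5, 137.7]
ee_rot: [0.0, 1.0, 0.028, 0.0]
force: [0.3, -1.9, 4.8]
grip_width: 0.002
```

apply_moves:
  targets:
    - [0, -0.2, 0, 0]
    - [0, -0.2, 0, 0]
    - [0, -0.2, 0, 0]
    - [0, 0, 0, 0]

```text
time_s: 9.85
eef_pos: [621.7, 32.0, 136.9]
ee_rot: [-0.0, 1.0, 0.028, -0.0]
force: [0.7, -0.2, 0.8]
grip_width: 0.001
```

apply_moves:
  targets:
    - [0, -0.2, 0, 0]
    - [0, -0.2, 0, 0]
    - [0, -0.2, 0, 0]
    - [0, 0, 0, 0]

```text
time_s: 10.25
eef_pos: [621.6, 37.9, 137.3]
ee_rot: [-0.0, 1.0, 0.028, -0.0]
force: [-0.5, 1.0, 0.9]
grip_width: -0.001
```

apply_moves:
  targets:
    - [0, -0.2, 0.2, 0]
    - [0, 0, 0.3, 0]
    - [0, 0, 0.3, 0]
    - [0, 0, 0, 0]

```text
time_s: 10.65
eef_pos: [621.5, 39.6, 128.9]
ee_rot: [-0.0, 1.0, 0.027, -0.0]
force: [-0.6, 1.0, 2.1]
grip_width: -0.002
```

apply_moves:
  targets:
    - [0, 0, 0.1, 0]
    - [0, 0, 0.1, 0]
    - [0, 0, 0, 0]

```text
time_s: 10.95
eef_pos: [621.5, 39.5, 127.3]
ee_rot: [-0.0, 1.0, 0.027, -0.0]
force: [0.6, 1.2, 2.1]
grip_width: 0.002
```

apply_moves:
  targets:
    - [0, 0, 0.1, 0]
    - [0, 0, 0.1, 0]
    - [0, 0, 0, 0]

```text
time_s: 11.25
eef_pos: [621.6, 39.5, 125.7]
ee_rot: [0.0, 1.0, 0.028, 0.0]
force: [-1.9, -0.1, 3.5]
grip_width: -0.0
```

apply_moves:
  targets:
    - [0, 0, 0.1, 0]
    - [0, 0, 0.1, 0]
    - [0, 0, 0, 0]

```text
time_s: 11.55
eef_pos: [621.6, 39.5, 124.1]
ee_rot: [0.0, 1.0, 0.028, 0.0]
force: [-3.3, 0.4, 7.2]
grip_width: -0.0
```

apply_moves:
  targets:
    - [0, 0, 0.1, 0]
    - [0, 0, 0.1, 0]
    - [0, 0, 0, 0]

```text
time_s: 11.85
eef_pos: [621.6, 39.5, 122.2]
ee_rot: [0.0, 1.0, 0.028, 0.0]
force: [-3.4, 0.7, 9.6]
grip_width: 0.002
```

apply_moves:
  targets:
    - [0, 0, 0.1, 0]
    - [0, 0, 0, 0]

```text
time_s: 12.05
eef_pos: [621.6, 39.5, 121.3]
ee_rot: [0.0, 1.0, 0.028, 0.0]
force: [-4.7, 1.1, 9.3]
grip_width: -0.002
```

```bash
python3 -c "
from h import *
st()
c=cam('top','t2')
im=c['img'][130:270,230:400]
cv2.imwrite('pics/t2z.png',cv2.resize(im[:,:,::-1],None,fx=4,fy=4,interpolation=cv2.INTER_CUBIC))
"
```

```text
t 12.05 pos [621.61  39.51 121.31] own [-55.58  -1.94] tip 48.31 F [-4.7   1.14  9.29] grip -0.002 yawerr(tool turn deg) 0.01
```

View pics/t2z.png

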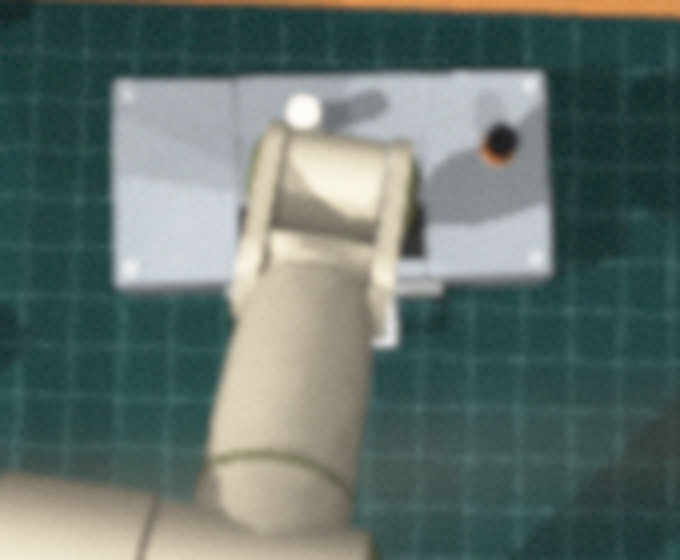

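apply_moves:
  targets:
    - [0, 0, 0.1, 0]
    - [0, 0, 0, 0]

```text
time_s: 12.3
eef_pos: [621.7, 39.5, 120.3]
ee_rot: [0.0, 1.0, 0.028, 0.0]
force: [-4.2, 0.8, 10.1]
grip_width: -0.0
```

apply_moves:
  targets:
    - [0, 0, 0.1, 0]
    - [0, 0, 0, 0]
    - [0, 0, 0, 0]

```text
time_s: 12.6
eef_pos: [621.7, 39.5, 119.4]
ee_rot: [0.0, 1.0, 0.028, 0.0]
force: [-4.3, 1.6, 10.0]
grip_width: 0.004
```

```bash
python3 -c "
from h import *
st()
c=cam('top','t3')
im=c['img'][130:270,230:400]
cv2.imwrite('pics/t3z.png',cv2.resize(im[:,:,::-1],None,fx=4,fy=4,interpolation=cv2.INTER_CUBIC))
"
```

```text
t 12.6 pos [621.68  39.51 119.44] own [-55.52  -1.95] tip 46.44 F [-4.32  1.64  9.98] grip 0.004 yawerr(tool turn deg) 0.01
```

View pics/t3z.png

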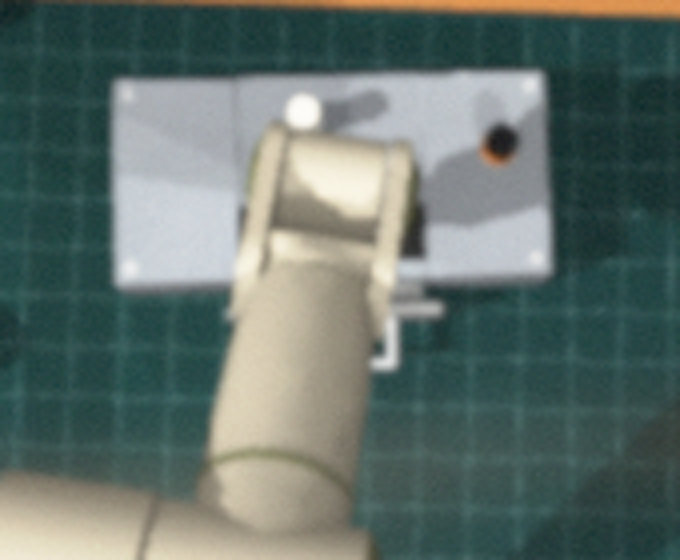

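apply_moves:
  targets:
    - [0, 0, -0.3, 0]
    - [0, 0, -0.5, 0]
    - [0, 0, -1, 0]
    - [0, 0, -1, 0]
    - [0, 0, -2, 0]
    - [0, 0, -2, 0]
    - [0, 0, -2, 0]

```text
time_s: 13.35
eef_pos: [621.5, 39.4, 207.5]
ee_rot: [0.0, 1.0, 0.027, -0.0]
force: [-0.0, 0.3, -1.1]
grip_width: 0.0
```

apply_moves:
  targets:
    - [-2, 0, 0, 0]
    - [-2.5, 0, 0, 0]
    - [-2.5, 0, 0, 0]
    - [-2, 0, 0, 0]
    - [-1.4, 0, 0, 0]
    - [0, 0, 0, 0]
    - [0, 0, 0, 0]

```text
time_s: 14.05
eef_pos: [518.2, 33.6, 206.9]
ee_rot: [0.0, 1.0, 0.027, 0.0]
force: [0.9, 0.2, -0.4]
grip_width: 0.005
```

```bash
python3 -c "
from h import *
st()
for n in ('top','scene'):
  c=cam(n,n+'4')
  im=c['img'][130:270,230:400] if n=='top' else c['img'][130:300,240:440]
  print([(np.round(np.array(r['location'])*[640,400],1),round(r['score'],2)) for r in nets.boxes_of(n,'drawer_handle')[:3]])
  a=CASE
  P=np.array([[*own2w(-184,y),42] for y in(-55,55)]+[[*own2w(-144,y),42] for y in(-55,55)])
  print(proj(c,P).round(1))
  cv2.imwrite('pics/%s4z.png'%n,cv2.resize(im[:,:,::-1],None,fx=4,fy=4,interpolation=cv2.INTER_CUBIC)[:600])
"
```

```text
t 14.05 pos [518.25  33.63 206.86] own [-159.11   -2.13] tip 133.86 F [ 0.9   0.2  -0.44] grip 0.005 yawerr(tool turn deg) -0.01
[(array([320.6, 220.9]), 0.59)]
[[327.6 221.4]
 [299.4 222.2]
 [327.3 211.2]
 [299.1 212. ]]
[(array([331.3, 206.6]), 0.76)]
[[312.5 207.7]
 [346.4 202.2]
 [315.7 215.1]
 [350.5 209.4]]
```

View pics/top4z.png

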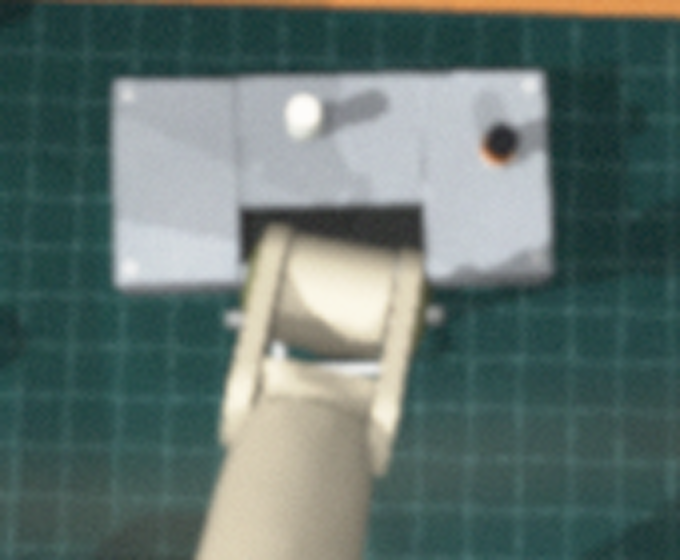

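View pics/scene4z.png

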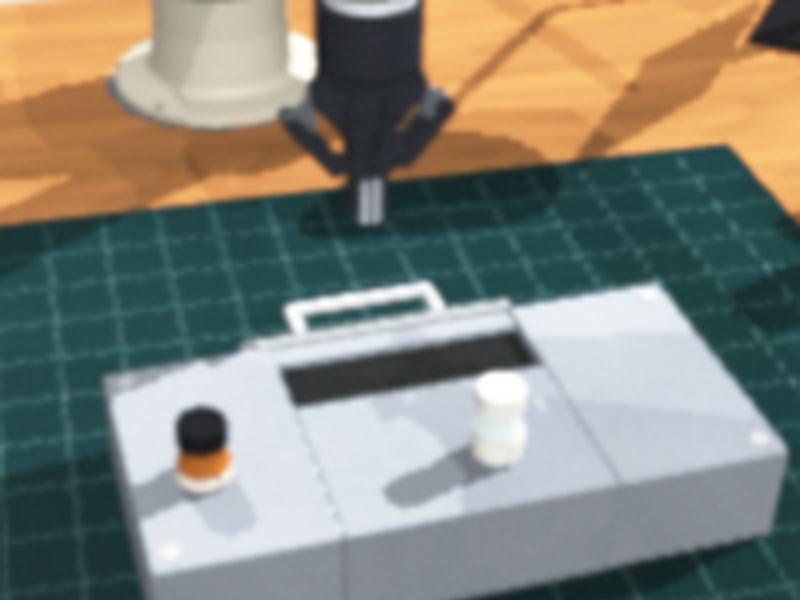

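apply_moves:
  targets:
    - [0, 0, 2, 0]
    - [0, 0, 2, 0]
    - [0, 0, 2, 0]
    - [0, 0, 1.5, 0]
    - [0, 0, 0.5, 0]
    - [0, 0, 0, 0]

```text
time_s: 14.85
eef_pos: [517.8, 33.8, 126.0]
ee_rot: [-0.0, 1.0, 0.028, -0.0]
force: [-0.1, -0.4, 0.5]
grip_width: 0.002
```

apply_moves:
  targets:
    - [0, 0, 0.3, 0]
    - [0, 0, 0.3, 0]
    - [0, 0, 0.3, 0]
    - [0, 0, 0, 0]

```text
time_s: 15.25
eef_pos: [517.6, 33.8, 117.2]
ee_rot: [-0.0, 1.0, 0.028, -0.0]
force: [0.1, -0.2, -1.0]
grip_width: -0.001
```

```bash
python3 -c "
from h import *
st()
c=cam('scene','s5')
im=c['img'][130:280,240:440]
cv2.imwrite('pics/s5z.png',cv2.resize(im[:,:,::-1],None,fx=4,fy=4,interpolation=cv2.INTER_CUBIC)[:600])
"
```

```text
t 15.25 pos [517.64  33.78 117.23] own [-159.71   -1.95] tip 44.23 F [ 0.08 -0.2  -0.97] grip -0.001 yawerr(tool turn deg) 0.0
```

View pics/s5z.png

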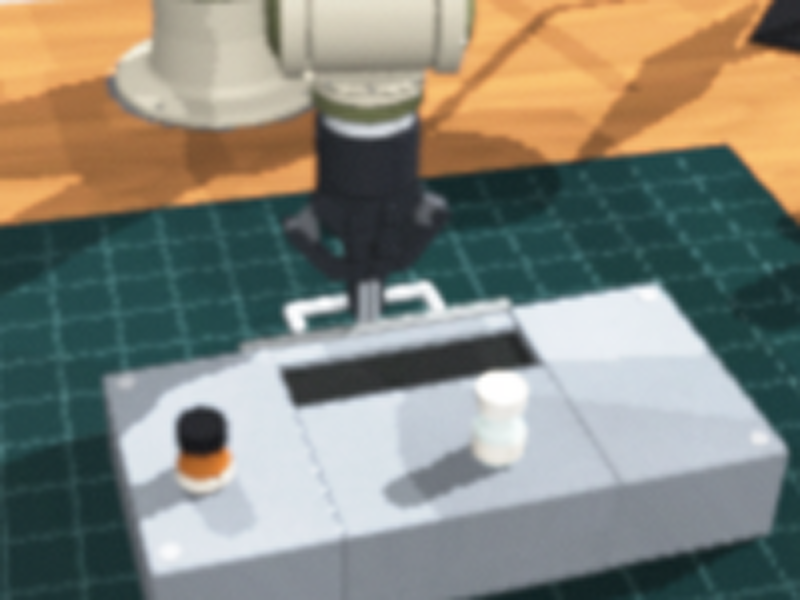

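The fingers stand inside the loop, between the bar and the drawer front (around (370,310) in the zoomed picture), with no contact. I'll go down further, then pull.

apply_moves:
  targets:
    - [0, 0, 0.4, 0]
    - [0, 0, 0.4, 0]
    - [0, 0, 0.4, 0]
    - [0, 0, 0.4, 0]
    - [0, 0, 0, 0]

```text
time_s: 15.8
eef_pos: [517.5, 33.8, 100.8]
ee_rot: [-0.0, 1.0, 0.027, -0.001]
force: [0.4, -0.7, 0.6]
grip_width: -0.003
```

apply_moves:
  targets:
    - [-0.4, 0, 0, 0]
    - [-0.4, 0, 0, 0]
    - [-0.4, 0, 0, 0]
    - [-0.3, 0, 0, 0]
    - [0, 0, 0, 0]

```text
time_s: 16.3
eef_pos: [502.3, 32.9, 101.5]
ee_rot: [-0.0, 1.0, 0.027, -0.0]
force: [-0.2, 0.3, 0.3]
grip_width: -0.0
```

apply_moves:
  targets:
    - [-0.4, 0, 0, 0]
    - [-0.4, 0, 0, 0]
    - [-0.4, 0, 0, 0]
    - [-0.3, 0, 0, 0]
    - [0, 0, 0, 0]

```text
time_s: 16.8
eef_pos: [487.3, 32.1, 101.4]
ee_rot: [-0.0, 1.0, 0.027, -0.0]
force: [0.5, -0.1, 0.6]
grip_width: -0.001
```

apply_moves:
  targets:
    - [-0.3, 0, 0, 0]
    - [-0.3, 0, 0, 0]
    - [-0.3, 0, 0, 0]

```text
time_s: 17.1
eef_pos: [478.6, 31.6, 101.4]
ee_rot: [0.0, 1.0, 0.028, 0.0]
force: [0.5, 0.7, -0.9]
grip_width: 0.002
```

```bash
python3 -c "
from h import *
st()
c=cam('scene','s6')
im=c['img'][130:280,240:440]
cv2.imwrite('pics/s6z.png',cv2.resize(im[:,:,::-1],None,fx=4,fy=4,interpolation=cv2.INTER_CUBIC)[:600])
"
```

```text
t 17.1 pos [478.64  31.59 101.39] own [-198.77   -1.99] tip 28.39 F [ 0.55  0.69 -0.94] grip 0.002 yawerr(tool turn deg) 0.0
```

View pics/s6z.png

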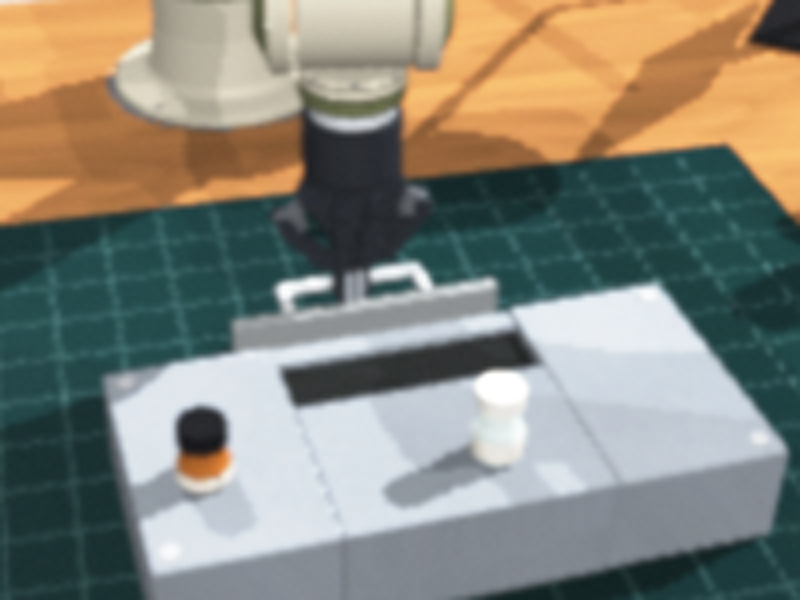

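The drawer is moving. I'll go on until the stop shows in the force.

apply_moves:
  targets:
    - [-0.2, 0, 0, 0]
    - [-0.2, 0, 0, 0]
    - [-0.2, 0, 0, 0]
    - [-0.2, 0, 0, 0]

```text
time_s: 17.55
eef_pos: [470.7, 31.2, 101.4]
ee_rot: [0.0, 1.0, 0.028, 0.0]
force: [3.3, 0.4, 0.1]
grip_width: -0.001
```

apply_moves:
  targets:
    - [-0.1, 0, 0, 0]
    - [-0.1, 0, 0, 0]
    - [-0.1, 0, 0, 0]

```text
time_s: 17.85
eef_pos: [467.8, 31.0, 101.4]
ee_rot: [-0.0, 1.0, 0.027, 0.0]
force: [1.9, 0.3, -0.6]
grip_width: -0.0
```

apply_moves:
  targets:
    - [-0.1, 0, 0, 0]
    - [-0.1, 0, 0, 0]

```text
time_s: 18.05
eef_pos: [465.8, 30.9, 101.4]
ee_rot: [-0.0, 1.0, 0.028, 0.0]
force: [3.7, 0.5, -1.2]
grip_width: 0.001
```

apply_moves:
  targets:
    - [-0.1, 0, 0, 0]
    - [-0.05, 0, 0, 0]

```text
time_s: 18.25
eef_pos: [464.3, 30.8, 101.4]
ee_rot: [0.0, 1.0, 0.027, 0.0]
force: [4.1, 0.9, -0.8]
grip_width: 0.001
```

apply_moves:
  targets:
    - [-0.1, 0, 0, 0]
    - [-0.05, 0, 0, 0]

```text
time_s: 18.45
eef_pos: [463.9, 30.7, 101.6]
ee_rot: [0.0, 1.0, 0.027, 0.002]
force: [11.6, 2.5, -7.2]
grip_width: 0.002
```

apply_moves:
  targets:
    - [-0.1, 0, 0, 0]

```text
time_s: 18.55
eef_pos: [463.7, 30.7, 101.8]
ee_rot: [0.0, 1.0, 0.027, 0.003]
force: [15.9, 4.0, -10.7]
grip_width: -0.001
```

apply_moves:
  targets:
    - [0.2, 0, 0, 0]
    - [0.3, 0, 0, 0]
    - [0.3, 0, 0, 0]
    - [0.2, 0, 0, 0]
    - [0, 0, 0, 0]

```text
time_s: 19.05
eef_pos: [471.8, 31.2, 101.3]
ee_rot: [-0.0, 1.0, 0.028, -0.0]
force: [0.4, 0.0, 0.2]
grip_width: -0.006
```

apply_moves:
  targets:
    - [0, 0, -0.5, 0]
    - [0, 0, -1, 0]
    - [0, 0, -2, 0]
    - [0, 0, -3, 0]
    - [0, 0, -3, 0]
    - [0, 0, -3, 0]
    - [0, 0, -3, 0]

```text
time_s: 19.75
eef_pos: [471.4, 31.3, 258.6]
ee_rot: [0.0, 1.0, 0.028, 0.0]
force: [0.2, -0.9, 0.4]
grip_width: 0.0
```

apply_moves:
  targets:
    - [-3, 3, 0, 0]
    - [-3, 3, 0, 0]
    - [-3, 3, 0, 0]
    - [-2, 3, 0, 0]
    - [0, 3, 0, 0]
    - [0, 3, 0, 0]
    - [0, 3, 0, 0]
    - [0, 0, 0, 0]

```text
time_s: 20.55
eef_pos: [373.4, -187.0, 257.1]
ee_rot: [0.001, 1.0, 0.026, 0.0]
force: [-0.7, 0.8, -0.5]
grip_width: 0.002
```

```bash
python3 -c "
from h import *
st()
for n in ('top','scene'):
  c=cam(n,n+'7')
  P=np.array([[*own2w(x,y),42] for x in(-159,-229) for y in(-55,55)])
  print(proj(c,P).round(1))
  im=c['img'][130:270,230:400] if n=='top' else c['img'][130:280,240:440]
  cv2.imwrite('pics/%s7z.png'%n,cv2.resize(im[:,:,::-1],None,fx=4,fy=4,interpolation=cv2.INTER_CUBIC)[:600])
"
```

```text
t 20.55 pos [ 373.39 -186.99  257.15] own [-315.87 -214.46] tip 184.15 F [-0.66  0.77 -0.49] grip 0.002 yawerr(tool turn deg) -0.17
[[327.4 215.1]
 [299.2 215.8]
 [327.9 233. ]
 [299.6 233.7]]
[[314.5 212.3]
 [348.9 206.7]
 [309.1 199.8]
 [342.1 194.6]]
```

View pics/top7z.png

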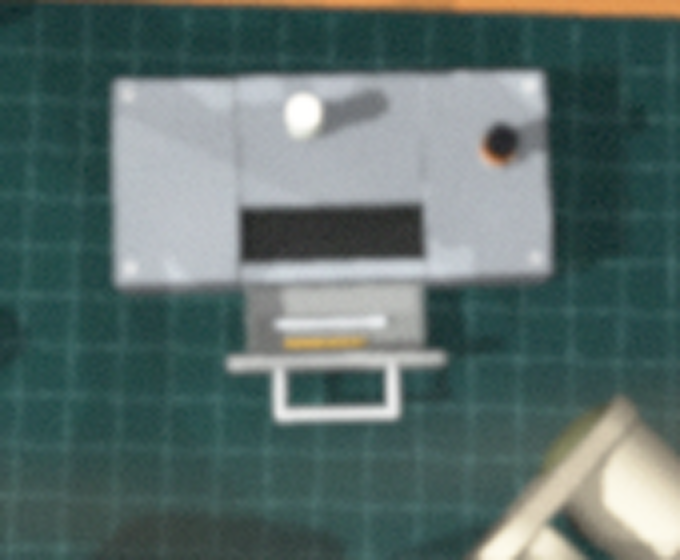

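View pics/scene7.png

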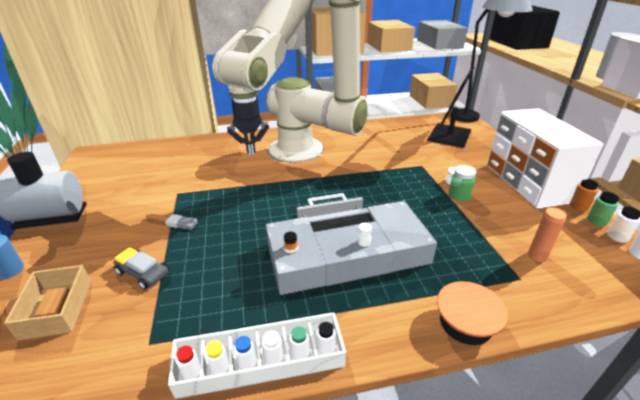

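```bash
python3 -c "
from h import *
print(ctrl.finish_job())"
```

```text
the job is handed in; nothing more can be done
None
```

The catch is found and worked, the drawer is fully out at its stop, and the job is handed in at about 20.7 s of the 64 s limit.

- **Search:** I slid the shut fingers along the strip from its right-hand (-y) end at about 5 to 6 N. The force fell to about 1 N when the fingers reached own y of roughly -10 mm, and they sank into the recess.
- **Catch:** I pressed straight down at about 10 N, with up to about 5 N sideways, and the drawer sprang roughly 24 mm ajar.
- **Drawer:** I hooked the bar from inside the handle loop with the shut fingers and pulled at 2 to 4 N. The stop showed as a sharp rise, to about 16 N along the pull and 20 N in all, the highest reading of the job. I then backed off and lifted clear.

**Last checks:**
- The handle bar sits at picture row 233.3 in the top view, against 233.35 expected for 70 mm of travel.
- The pictures show both paint jars, and the bystanders in the scene view (model car, brush, green jar), where they stood at the start. I did not locate the putty tub separately at the end; the arm never went near it.
- The gripper is about 200 mm away and touching nothing.

No check failed. The two cameras' estimates of where the case stands differed by about 4 mm and 0.7°; I relied mostly on the top camera and on touch.

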